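# Find the loose Celtic cross and stand it in the mending block

## Task

One of the three silver Celtic crosses on the turntable has worked loose in its stand. Find it by gently rocking the crosses side to side where they stand, without forcing the sound ones, whose stands would tear off the turntable. Then lift out the loose one and set it down gently, fully home and upright, in the hole of the pale mending block; leave everything else as it is.

Things in the scene. Friction and masses are not known exactly. Their poses are not given: they have to be found in the camera images.
- ring_a (a point): ring centre of one of 3 look-alike silver Celtic crosses, 62 mm above its stand, 38 mm below its top, mid-thickness: rock or grip here; axes as the cross. Two are fast in their stands: they feel springy from the first touch, as the stand bends with them. One, unseen, in any place, is loose in its stand: its ring rocks 4 mm or more each way under 1.5 N, it settles back upright, and it lifts straight out.
- cross_a: the cross, 0.2 kg: 100 mm tall above its stand; flat shaft 14 mm thick, 16 wide; arms 62 mm across; ring 55 mm across, 7 thick; round flange at its foot 32 mm wide, 6 thick; below it a round tenon 12 mm wide, 22 long, down in the stand. Origin: centre of the flange's underside; x across the thickness (front to back), y along the arms, z up.
- stand_a: square bog oak stand under that cross, 60 x 60 x 36 mm high, bonded to the turntable by a 4 mm rubber pad; origin: centre of its underside. A fast cross and its stand give together, 3.6 N/mm pushed 52 mm above the stand's top, 1.5 N/mm at the cross's top; tilting any stand over 0.035 rad (11 N at 52 mm) tears its bond. Hole 17 mm wide, 26 deep, hidden by the flange.
- ring_b (a point): ring centre of one of 3 look-alike silver Celtic crosses, 62 mm above its stand, 38 mm below its top, mid-thickness: rock or grip here; axes as the cross. Two are fast in their stands: they feel springy from the first touch, as the stand bends with them. One, unseen, in any place, is loose in its stand: its ring rocks 4 mm or more each way under 1.5 N, it settles back upright, and it lifts straight out.
- cross_b: the cross, 0.2 kg: 100 mm tall above its stand; flat shaft 14 mm thick, 16 wide; arms 62 mm across; ring 55 mm across, 7 thick; round flange at its foot 32 mm wide, 6 thick; below it a round tenon 12 mm wide, 22 long, down in the stand. Origin: centre of the flange's underside; x across the thickness (front to back), y along the arms, z up.
- stand_b: square bog oak stand under that cross, 60 x 60 x 36 mm high, bonded to the turntable by a 4 mm rubber pad; origin: centre of its underside. A fast cross and its stand give together, 3.6 N/mm pushed 52 mm above the stand's top, 1.5 N/mm at the cross's top; tilting any stand over 0.035 rad (11 N at 52 mm) tears its bond. Hole 17 mm wide, 26 deep, hidden by the flange.
- ring_c (a point): ring centre of one of 3 look-alike silver Celtic crosses, 62 mm above its stand, 38 mm below its top, mid-thickness: rock or grip here; axes as the cross. Two are fast in their stands: they feel springy from the first touch, as the stand bends with them. One, unseen, in any place, is loose in its stand: its ring rocks 4 mm or more each way under 1.5 N, it settles back upright, and it lifts straight out.
- cross_c: the cross, 0.2 kg: 100 mm tall above its stand; flat shaft 14 mm thick, 16 wide; arms 62 mm across; ring 55 mm across, 7 thick; round flange at its foot 32 mm wide, 6 thick; below it a round tenon 12 mm wide, 22 long, down in the stand. Origin: centre of the flange's underside; x across the thickness (front to back), y along the arms, z up.
- stand_c: square bog oak stand under that cross, 60 x 60 x 36 mm high, bonded to the turntable by a 4 mm rubber pad; origin: centre of its underside. A fast cross and its stand give together, 3.6 N/mm pushed 52 mm above the stand's top, 1.5 N/mm at the cross's top; tilting any stand over 0.035 rad (11 N at 52 mm) tears its bond. Hole 17 mm wide, 26 deep, hidden by the flange.
- turntable: brass-edged oak turntable, stopped and fixed, 340 mm across, 25 mm high, on the glass top; origin at the centre of its underside.
- mending_block: pale wooden mending block, 80 x 80 x 36 mm, fixed on the glass top, with one upright round hole in the middle of its top, 17 mm wide (lead-in 2.5 mm), 26 mm deep; setting a cross down on it with over 40 N spoils it; origin at the centre of its underside, z up.
- mending_block_hole0 (a point): centre of the hole's mouth, level with the top of the mending block; z up.
- basket: white porcelain latticed basket, 126 mm across, 56 mm high, origin under its centre; a bystander.
- tumbler: cut crystal tumbler, 76 mm across, 85 mm high, origin under its centre; a bystander.
- currach: bog oak carving of a currach, about 130 x 50 x 30 mm, origin under its centre; a bystander.
- whistle: tin penny whistle with a green mouthpiece, 250 mm long, 12 mm thick, lying along its x axis, origin under its middle; a bystander.
Mind the look-alikes: they are no part of the job. Leave any green or turquoise look-alike of the cross_b alone.

How it is judged:
By the outcome, as a careful person would: the job done as asked, in the order asked, and still so for the second after the job is handed in, with the robot touching nothing.
It also fails if it takes over 69 s, if anything falls off the work surface, if the arm or the gripper's body presses on something with over 40 N, if the wrist force passes 120 N, or if a joint passes its speed limit or range.

## Robot

A 7-joint arm with a two-finger parallel gripper is mounted at the origin on the work surface. World frame = base frame: x ahead of the robot, y to its left, z up, the work surface at z = 0. Lengths are in mm, angles in rad, forces in N, time in s.
With the tool pointing down it reaches from about 425 to 875 mm from the base axis. Payload 4.7 kg.
Tool frame: the origin (TCP) lies at the very end of the fingers, on their centre line; the grasp point (between the pads) lies 19 mm behind it (robot.grip_depth is the z of the grasp point in the tool frame, in mm); z points along the fingers, y is the line along which they close (so a half turn about z gives the same grasp; the last joint's range is limited). The gripper opens to 85 mm and grips with 20 to 120 N. Pads are 22 mm wide; open, the fingers measure 114 mm over their backs; the gripper's body (76 mm by 85 mm) begins 54 mm behind the grasp point. The pads swing forward as they close: fully open they stand 13 mm farther back than shut.
Start: joints at [-1.277, 0.321, -0.07, 1.45, 0.023, 1.371, -0.057], TCP at [179.533, 624.734, 231.349] pointing down, gripper open.
Joint ranges: [-2.86, 2.86], [-0.3, 2.09], [-1.38, 1.24], [0.06, 2.45], [-1.56, 4.7], [0.09, 2.05], [-2.69, 2.69]. Speed limits (rad/s): [2.57, 2.57, 3.14, 3.14, 3.14, 3.14, 3.14].

## Interface

Orientations are given as a unit quaternion [w, x, y, z].
In Python, from cell import get_obs, eyes, workorder, robot gives the robot as it stands.
- The arm moves only by the tool move_arm, never from a script. Its argument "rows" is a list that holds one entry, the list of rows, each a list of 7 numbers: the gripper command: -1 is fully open, 1 is shut, values between are in proportion, then the shift along the tool's x, y, z in cm, then the turn, a rotation vector about the tool's x, y, z in degrees. A call has 1 to 20 rows; each row is the pose to reach, as a shift and turn from the pose commanded when the call began, along the tool's axes at that moment; what a row does not reach only later rows make up. A row lasts 1/12 s, in which the tool goes at most 41.7 mm and 7.16 degrees, less where a joint would pass 70% of its speed; a pose out of reach is approached as far as the arm can. A call with a gripper value outside its range is refused whole. The fingers move at their own pace and stop on an object; the grip force is fixed at half the most. Time passes only in rows, so rows that repeat a pose let the fingers close. It gives the time, the measured TCP pose, the force, the opening and the grip force at its end, in the units of the state.
- get_obs(): the state, without advancing time (a new reading comes with each control period).
- eyes.read_camera(name): name is "side" or "top"; returns a dict with "image" (400x640x3 uint8, red, green, blue), "camera_matrix" (3x3 intrinsics, pixels), "pose" (4x4, takes a point from camera to world coordinates). Camera axes: x right, y down, z forward; pixel columns grow to the right and rows downward; lengths in mm; the calibration is good to about 2 mm. A picture is of the moment at which its call begins. There is no depth.
- workorder.finish_job(): hands the job in; it is judged then, once.
The state is a dict: "t": time; "joints": joint angles; "joint_vel": joint speeds; "tau": joint torques, N m; "position": TCP position; "ee_rot": TCP orientation; "ft_force": force on the tool from outside, world axes, zero at the start; "moment": the same for the moment, N m; "grip_width": finger opening in mm; "gripper_force": force on a finger pad.
Only numpy, scipy, OpenCV 4.12 (cv2) and the standard library are available. Lean on these libraries where they do the work, as an engineer would, in place of code of your own. Each camera call takes 0.05 s, during which the arm holds its last target. There are 200 camera calls.

## Working session

There is one attempt and no reset: what is moved stays moved. The work goes in short steps, Python scripts to look and compute and a tool call to move; the robot and the scene stay as the last step left them, time stands still between calls to the robot, and variables do not carry over. Pictures are saved under pics/ and viewed, at most 10 in all, crops included, and the job is handed in when it is done.

Besides the shell and the picture viewer there is one more tool, called after "Emit:" as name([rows], argument=value, ...), one row to a line, values as JSON. move_arm: Moves the arm, as the interface text tells. Its arguments: {"type":"object","properties":{"rows":{"type":"array","items":{"type":"array","items":{"type":"array","items":{"type":"number"}}}}},"required":["rows"]}

```bash
mkdir -p pics; ls; python3 - <<'E'
from cell import get_obs, eyes, workorder, robot
import cv2
for n in("side","top"):
    d=eyes.read_camera(n); cv2.imwrite(f"pics/{n}0.png",d["image"][:,:,::-1]); print(n,d["camera_matrix"].round(1).tolist(),d["pose"].round(3).tolist())
o=get_obs(); print(o)
E
```

```text
pics
side [[474.4, 0.0, 317.8], [0.0, 474.4, 201.2], [0.0, 0.0, 1.0]] [[0.911, -0.226, 0.345, 30.306], [-0.412, -0.465, 0.784, -975.029], [-0.017, -0.856, -0.516, 780.631], [0.0, 0.0, 0.0, 1.0]]
top [[391.3, 0.0, 316.6], [0.0, 391.3, 200.9], [0.0, 0.0, 1.0]] [[-0.019, -0.996, 0.09, 361.536], [-1.0, 0.02, 0.016, 8.5], [-0.018, -0.09, -0.996, 1221.732], [0.0, 0.0, 0.0, 1.0]]
{'t': 0.1, 'joints': array([-1.27686184,  0.32174511, -0.07010935,  1.45153802,  0.02261325,
        1.37081089, -0.05685768]), 'joint_vel': array([-5.27990377e-04,  4.98893020e-05, -2.02816779e-04, -2.25068849e-03,
       -1.16513656e-03,  1.85120708e-03, -6.32324215e-04]), 'tau': array([ 1.90736318e-04, -4.94875932e+01, -3.83650381e-01, -3.15211737e+01,
        1.32332440e-02,  7.31697364e-03, -1.90119459e-05]), 'position': array([179.43135464, 624.24578797, 230.34304129]), 'ee_rot': array([-7.05946024e-05,  1.39413653e-01,  9.90233861e-01, -8.54091067e-04]), 'ft_force': array([ 0.84031934,  0.65306779, -0.38745945]), 'moment': array([-0.04853225, -0.01533627, -0.00771941]), 'gripper_force': 0.0, 'grip_width': 85.66014941395133}
```

View pics/side0.png

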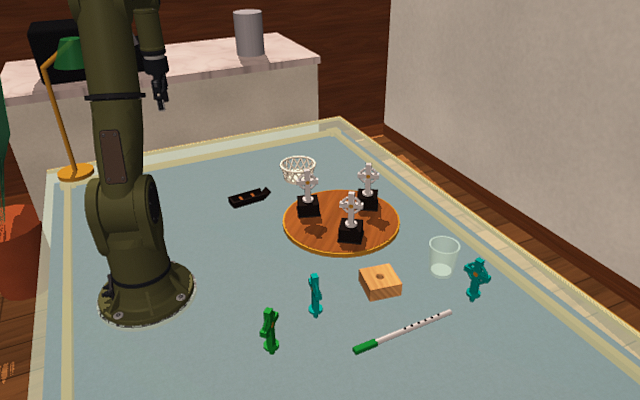

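View pics/top0.png

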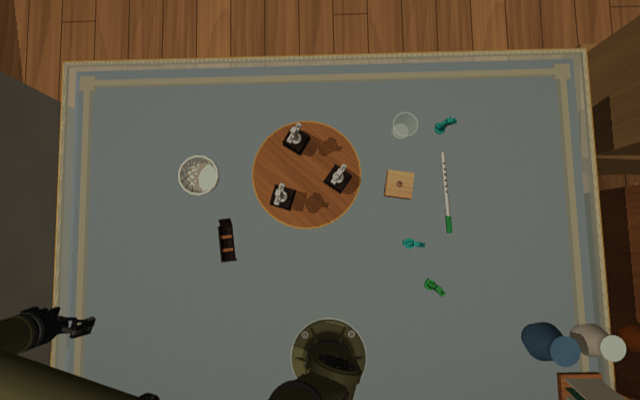

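The side view shows three silver crosses on stands at about (308,190), (350,215) and (368,185), and the block at (380,282). In the top view the stands are near (296,140), (338,178) and (282,196), and the block hole is at about (400,184). I'll enlarge both views.

```bash
python3 - <<'E'
import cv2,numpy as np
t=cv2.imread("pics/top0.png")[115:235,250:420]; s=cv2.imread("pics/side0.png")[155:305,275:415]
t=cv2.resize(t,None,fx=4.7,fy=4.7,interpolation=cv2.INTER_CUBIC); s=cv2.resize(s,None,fx=4,fy=4,interpolation=cv2.INTER_CUBIC)
cv2.imwrite("pics/tc.png",t);cv2.imwrite("pics/sc.png",s)
E
```

```text
(no output)
```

View pics/tc.png

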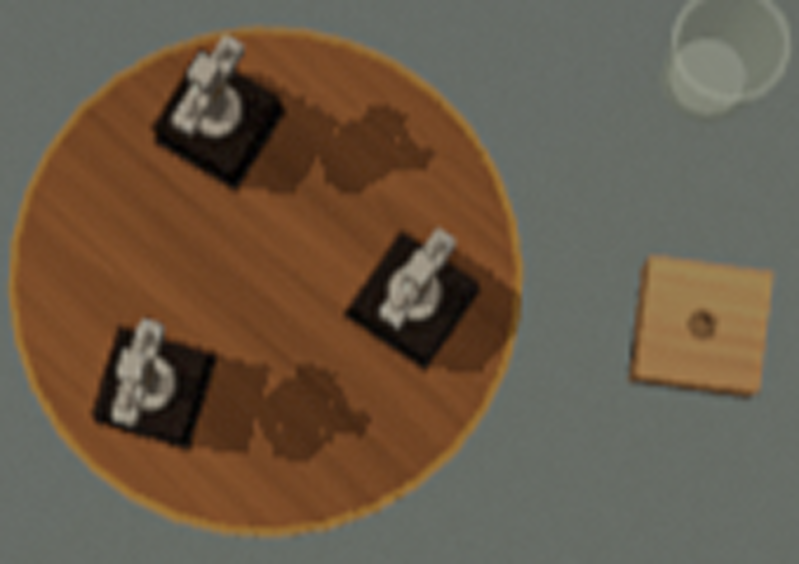

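View pics/sc.png

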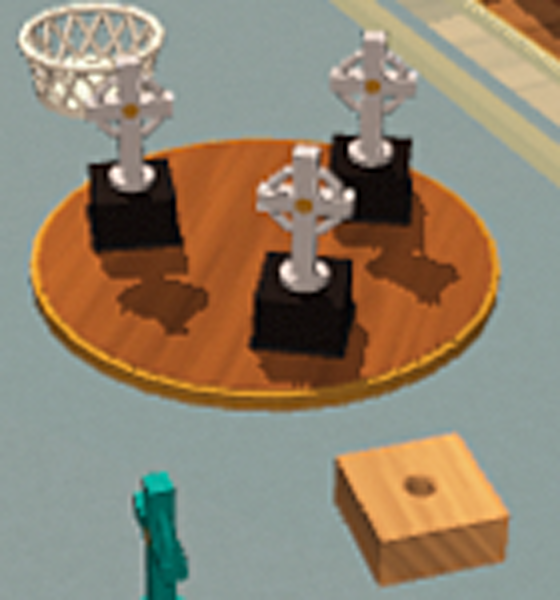

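The crops show the arms clearly. In the side crop the arm tips are at L (88,97)-(172,110), M (259,197)-(353,208) and R (332,83)-(414,90). The block hole is at (420,486) in the side crop and (703,324) in the top crop. Next I'll cast rays through both views and check them against each other.

```bash
cat > h.py <<'E'
import numpy as np
from scipy.spatial.transform import Rotation as R
K={'side':(474.4,317.8,201.2),'top':(391.3,316.6,200.9)}
def ray(P,n,px):
    f,cx,cy=K[n]; return P[n][:3,3],P[n][:3,:3]@np.array([(px[0]-cx)/f,(px[1]-cy)/f,1])
def onz(P,n,px,z):
    c,d=ray(P,n,px); return (c+d*(z-c[2])/d[2])
def tri(P,a,b):
    A=[];B=[]
    for n,px in(('side',a),('top',b)):
        c,d=ray(P,n,px);d=d/np.linalg.norm(d);M=np.eye(3)-np.outer(d,d);A.append(M);B.append(M@c)
    A=np.vstack(A);B=np.hstack(B);x,r,_,_=np.linalg.lstsq(A,B,rcond=None);return x,np.sqrt(r)
def go(o,pos,yaw):  # yaw: direction of tool y in world, deg ; tool down
    q=o['ee_rot'];R0=R.from_quat([q[1],q[2],q[3],q[0]])
    y=np.array([np.cos(np.radians(yaw)),np.sin(np.radians(yaw)),0]);z=np.array([0,0,-1.]);x=np.cross(y,z)
    Rt=R.from_matrix(np.c_[x,y,z])
    return (R0.inv().apply(np.array(pos)-o['position'])/10).round(2),np.degrees((R0.inv()*Rt).as_rotvec()).round(1)
E
python3 - <<'E'
from h import *
from cell import eyes
P={n:eyes.read_camera(n)['pose'] for n in('side','top')}
np.save('P.npy',P,allow_pickle=True)
S=lambda x,y:(275+(x+.5)/4-.5,155+(y+.5)/4-.5); T=lambda x,y:(250+(x+.5)/4.7-.5,115+(y+.5)/4.7-.5)
for n,l,r,b,tp in(('L',(88,97),(172,110),(130,111),(124,62)),('M',(259,197),(353,208),(304,206),(306,150)),('R',(332,83),(414,90),(372,87),(374,35))):
    a,c=onz(P,'side',S(*l),127),onz(P,'side',S(*r),127)
    print(n,'armmid',((a+c)/2).round(1),'len',np.linalg.norm(c-a).round(1),'yaw',np.degrees(np.arctan2(*(c-a)[1::-1])).round(1),'boss',onz(P,'side',S(*b),127).round(1),'top',onz(P,'side',S(*tp),165).round(1))
print('hole',tri(P,S(420,486),T(703,324)),onz(P,'top',T(703,324),36),onz(P,'side',S(420,486),36))
# flange in top (visible ring right of the arms), stand corners at z=65
for n,cs in(('up',[(285,100)]),('right',[(402,232),(480,290)]),('low',[(120,325),(215,352)])):
    p=[onz(P,'top',T(*c),65) for c in cs]; print(n,[q.round(1) for q in p])
# flange centres
for n,f,s in(('up',(215,107),(371,151)),('right',(415,293),(304,275)),('low',(150,383),(131,179))): print(n,onz(P,'top',T(*f),71).round(1),'side',onz(P,'side',S(*s),71).round(1))
# top-of-cross arms tips in top view
for n,a,b in(('up',(185,128),(205,70)),('right',(395,320),(430,270)),('low',(125,415),(130,360))): pass
for n,t in(('up',(230,45)),('right',(442,238)),('low',(151,328))): print(n,'crosstop',onz(P,'top',T(*t),165).round(1))
E
```

```text
L armmid [486.6 135.7 127. ] len 64.5 yaw -43.7 boss [482.3 125.3 127. ] top [480.5 129.1 165. ]
M armmid [536.9 -39.9 127. ] len 62.7 yaw -38.6 boss [533.9 -43.3 127. ] top [537.8 -37.  165. ]
R armmid [655.9  81.4 127. ] len 59.9 yaw -36.6 boss [655.  81. 127.] top [659.1  88.3 165. ]
hole (array([ 517.71441221, -225.52004401,   34.57098785]), array([1.19473627])) [ 516.74621428 -224.8753059    36.        ] [ 517.64648352 -227.12111132   36.        ]
up [array([663.4,  42.4,  65. ])]
right [array([576. , -30.5,  65. ]), array([537.7, -79.1,  65. ])]
low [array([520.2, 149.8,  65. ]), array([501.6,  89.7,  65. ])]
up [658.3  87.   71. ] side [658.1  83.8  71. ]
right [535.7 -37.6  71. ] side [536.  -41.5  71. ]
low [482.1 130.5  71. ] side [481.1 124.7  71. ]
up crosstop [671.   71.3 165. ]
right crosstop [553.4 -50.3 165. ]
low crosstop [504.3 119.6 165. ]
```

The top-view strips I took for cross tops look like the arms, so I need a bigger zoom to settle the yaws, especially for L.

```bash
python3 - <<'E'
import cv2,numpy as np
t=cv2.imread("pics/top0.png"); s=cv2.imread("pics/side0.png")
c=lambda im,x,y:cv2.resize(im[y:y+26,x:x+26],(260,260),interpolation=cv2.INTER_CUBIC)
top=np.hstack([c(t,270,180),c(t,283,118),c(t,326,160)])
sd=np.hstack([c(s,294,166),c(s,355,160),c(s,337,188)])
o=np.clip(np.vstack([top,sd]).astype(float)*1.2,0,255).astype(np.uint8);cv2.imwrite("pics/z.png",o)
E
```

```text
(no output)
```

View pics/z.png

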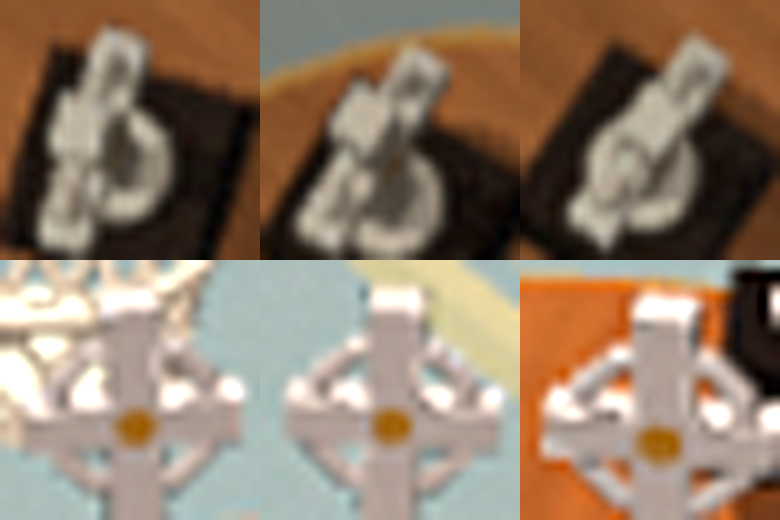

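The top tiles show the arms clearly: L (65,232)→(120,45), R (60,230)→(158,65), M (72,222)→(175,60). The side tiles put the gold bosses at L (135,427), R (391,427) and M (659,444).

```bash
python3 - <<'E'
from h import *
P=np.load('P.npy',allow_pickle=True).item()
g=lambda o,p:(o[0]+(p[0]+.5)/10-.5,o[1]+(p[1]+.5)/10-.5)
D={'L':((270,180),(65,232),(120,45),(294,166),(25,167+2),(242,160+2),(135,167),(130,300-260)),
'R':((283,118),(60,230),(158,65),(355,160),(27,167),(238,167),(131,167),(136,300-260)),
'M':((326,160),(72,222),(175,60),(337,188),(25,178),(258,187),(139,184),(146,310-260))}
for n,(to,a,b,so,l,r,bo,tp) in D.items():
    A,B=onz(P,'top',g(to,a),132),onz(P,'top',g(to,b),132)
    C,E=onz(P,'side',g(so,l),127),onz(P,'side',g(so,r),127); m=(A+B)/2
    yw=lambda v:np.degrees(np.arctan2(v[1],v[0])).round(1)
    print(n,'top',m.round(1),np.linalg.norm(B-A).round(1),yw(B-A),'side',((C+E)/2).round(1),np.linalg.norm(E-C).round(1),yw(E-C),'boss',onz(P,'side',g(so,bo),127).round(1),'ctop',onz(P,'side',g(so,tp),165).round(1))
E
```

```text
L top [483.5 131.6 132. ] 54.8 -17.0 side [482.4 127.1 127. ] 62.1 -22.3 boss [482.4 126.1 127. ] ctop [484.3 131.2 165. ]
R top [657.5  88.1 132. ] 55.2 -31.2 side [655.8  81.5 127. ] 61.2 -26.2 boss [655.4  81.6 127. ] ctop [658.6  87.2 165. ]
M top [535.9 -35.4 132. ] 54.4 -33.5 side [534.7 -41.9 127. ] 61.0 -30.1 boss [533.9 -42.3 127. ] ctop [536.9 -38.9 165. ]
```

Both views agree to about 3 mm once the boss offset is allowed for. L is (484,132), arms yaw -17.5°. R is (658.5,88), yaw -31.5°. M is (537,-36), yaw -33.5°. The hole is (517.5,-225.5,36). I'll start with L.

```bash
python3 - <<'E'
from h import *
from cell import get_obs
o=get_obs(); print(go(o,(484,132,215),72.5))
E
```

```text
(array([-42.87, -38.92,   1.61]), array([-0.1,  0. ,  1.5]))
```

Emit:
move_arm([
  [[0.2, -10, -9, 0, 0, 0, 1.5], [0.2, -43, -39, 1.5, 0, 0, 1.5], [0.2, -43, -39, 1.5, 0, 0, 1.5], [0.2, -43, -39, 1.5, 0, 0, 1.5], [0.2, -43, -39, 1.5, 0, 0, 1.5], [0.2, -43, -39, 1.5, 0, 0, 1.5], [0.2, -43, -39, 1.5, 0, 0, 1.5], [0.2, -43, -39, 1.5, 0, 0, 1.5], [0.2, -43, -39, 1.5, 0, 0, 1.5], [0.2, -43, -39, 1.5, 0, 0, 1.5], [0.2, -43, -39, 1.5, 0, 0, 1.5], [0.2, -43, -39, 1.5, 0, 0, 1.5], [0.2, -43, -39, 1.5, 0, 0, 1.5], [0.2, -43, -39, 1.5, 0, 0, 1.5], [0.2, -43, -39, 1.5, 0, 0, 1.5], [0.2, -43, -39, 1.5, 0, 0, 1.5], [0.2, -43, -39, 1.5, 0, 0, 1.5], [0.2, -43, -39, 1.5, 0, 0, 1.5]],
])

```text
t: 1.7
position: [484.4, 132.7, 216.2]
ee_rot: [-0.0, 0.151, 0.989, 0.0]
ft_force: [0.1, 0.5, -0.3]
grip_width: 34.1
gripper_force: 0.0
```

Emit:
move_arm([
  [[0.2, 0, 0, 2, 0, 0, 0], [0.2, 0, 0, 4, 0, 0, 0], [0.2, 0, 0, 5, 0, 0, 0], [0.2, 0, 0, 6, 0, 0, 0], [0.2, 0, 0, 7, 0, 0, 0], [0.2, 0, 0, 8, 0, 0, 0], [0.2, 0, 0, 9, 0, 0, 0], [0.2, 0, 0, 10, 0, 0, 0], [0.2, 0, 0, 10.6, 0, 0, 0], [0.2, 0, 0, 10.6, 0, 0, 0], [0.2, 0, 0, 10.6, 0, 0, 0]],
])

```text
t: 2.62
position: [485.1, 131.0, 110.1]
ee_rot: [-0.0, 0.152, 0.988, -0.0]
ft_force: [-0.4, -0.6, 1.2]
grip_width: 34.1
gripper_force: 0.0
```

```bash
python3 - <<'E'
import cv2,numpy as np
from cell import get_obs, eyes
o=get_obs();print(o['ft_force'],o['position'])
s=eyes.read_camera('side')['image'][:,:,::-1];t=eyes.read_camera('top')['image'][:,:,::-1]
f=lambda im,x,y:cv2.resize(im[y:y+80,x:x+80],(400,400),interpolation=cv2.INTER_CUBIC)
cv2.imwrite('pics/d1.png',np.hstack([f(s,270,135),f(t,245,150)]))
E
```

```text
[-0.3550664  -0.58234482  1.15189999] [485.05445364 131.03842177 110.08956542]
```

View pics/d1.png

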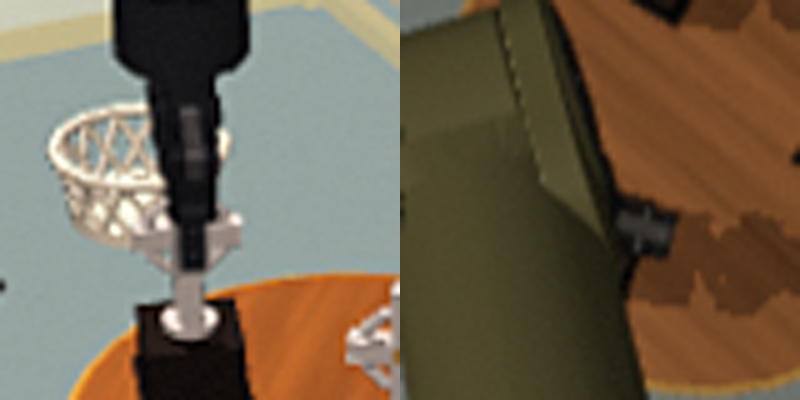

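The finger is centred in front of the shaft, with the arms across it. Now I'll rock it along tool +y in small steps.

Emit:
move_arm([
  [[0.2, 0, 0.2, 0, 0, 0, 0], [0.2, 0, 0.4, 0, 0, 0, 0], [0.2, 0, 0.6, 0, 0, 0, 0], [0.2, 0, 0.8, 0, 0, 0, 0], [0.2, 0, 0.8, 0, 0, 0, 0], [0.2, 0, 0.8, 0, 0, 0, 0]],
])

```text
t: 3.22
position: [487.6, 138.9, 110.4]
ee_rot: [0.0, 0.152, 0.988, 0.0]
ft_force: [-0.3, 0.1, -0.2]
grip_width: 34.1
gripper_force: 0.0
```

Emit:
move_arm([
  [[0.2, 0, 0.1, 0, 0, 0, 0], [0.2, 0, 0.2, 0, 0, 0, 0], [0.2, 0, 0.2, 0, 0, 0, 0], [0.2, 0, 0.2, 0, 0, 0, 0]],
])

```text
t: 3.55
position: [488.0, 139.9, 110.3]
ee_rot: [-0.0, 0.153, 0.988, -0.0]
ft_force: [-0.6, -2.4, 2.6]
grip_width: 34.2
gripper_force: 1.6
```

Emit:
move_arm([
  [[0.2, 0, 0.1, 0, 0, 0, 0], [0.2, 0, 0.1, 0, 0, 0, 0], [0.2, 0, 0.1, 0, 0, 0, 0]],
])

```text
t: 3.8
position: [488.2, 140.5, 110.3]
ee_rot: [-0.0, 0.153, 0.988, -0.001]
ft_force: [-1.6, -4.8, 3.4]
grip_width: 33.9
gripper_force: 2.7
```

Force climbs about 2.4 N/mm from first contact, so L is fast. I'll back off, rise, and go to M.

Emit:
move_arm([
  [[0.2, 0, -0.5, 0, 0, 0, 0], [0.2, 0, -1.1, 0, 0, 0, 0], [0.2, 0, -1.1, 0, 0, 0, 0], [0.2, 0, -1.1, -3, 0, 0, 0], [0.2, 0, -1.1, -6, 0, 0, 0], [0.2, 0, -1.1, -10, 0, 0, 0], [0.2, 0, -1.1, -11, 0, 0, 0], [0.2, 0, -1.1, -11, 0, 0, 0]],
])

```text
t: 4.47
position: [487.5, 132.5, 224.3]
ee_rot: [0.003, 0.152, 0.988, 0.003]
ft_force: [-0.1, 1.0, -0.1]
grip_width: 34.0
gripper_force: 0.0
```

```bash
python3 - <<'E'
from h import *
from cell import get_obs
o=get_obs(); print(o['position'],o['ft_force'],go(o,(537,-36,215),56.5))
E
```

```text
[487.49781603 132.45859334 224.32880174] [-0.11940558  0.96303512 -0.14793352] (array([ -9.78, -14.58,   0.9 ]), array([ 0.4,  0.3, 16. ]))
```

Emit:
move_arm([
  [[0.2, -2, -3, 0, 0, 0, 3], [0.2, -4, -6, 0.2, 0, 0, 8], [0.2, -7, -10, 0.4, 0, 0, 12], [0.2, -9.8, -14.6, 0.5, 0, 0, 16], [0.2, -9.8, -14.6, 0.5, 0, 0, 16], [0.2, -9.8, -14.6, 0.5, 0, 0, 16], [0.2, -9.8, -14.6, 0.5, 0, 0, 16], [0.2, -9.8, -14.6, 0.5, 0, 0, 16]],
])

```text
t: 5.13
position: [534.0, -36.2, 214.1]
ee_rot: [-0.001, 0.288, 0.958, 0.0]
ft_force: [0.2, -0.3, -1.0]
grip_width: 34.0
gripper_force: 0.0
```

```bash
python3 - <<'E'
from h import *
from cell import get_obs
o=get_obs(); print(o['position'],o['ft_force'],go(o,(537,-36,110),56.5))
E
```

```text
[534.00765311 -36.17647593 214.09191283] [ 0.22657854 -0.3137318  -1.02195373] (array([-0.26,  0.18, 10.41]), array([-0. , -0.1,  0. ]))
```

Emit:
move_arm([
  [[0.2, -0.3, 0.2, 2, 0, 0, 0], [0.2, -0.3, 0.2, 4, 0, 0, 0], [0.2, -0.3, 0.2, 5, 0, 0, 0], [0.2, -0.3, 0.2, 6, 0, 0, 0], [0.2, -0.3, 0.2, 7, 0, 0, 0], [0.2, -0.3, 0.2, 8, 0, 0, 0], [0.2, -0.3, 0.2, 9, 0, 0, 0], [0.2, -0.3, 0.2, 10, 0, 0, 0], [0.2, -0.3, 0.2, 10.4, 0, 0, 0], [0.2, -0.3, 0.2, 10.4, 0, 0, 0], [0.2, -0.3, 0.2, 10.4, 0, 0, 0]],
])

```text
t: 6.05
position: [538.3, -37.7, 111.3]
ee_rot: [-0.0, 0.289, 0.957, -0.0]
ft_force: [0.2, 0.2, -0.0]
grip_width: 33.9
gripper_force: 0.0
```

Emit:
move_arm([
  [[0.2, 0, 0.2, 0, 0, 0, 0], [0.2, 0, 0.4, 0, 0, 0, 0], [0.2, 0, 0.6, 0, 0, 0, 0], [0.2, 0, 0.8, 0, 0, 0, 0], [0.2, 0, 0.8, 0, 0, 0, 0], [0.2, 0, 0.8, 0, 0, 0, 0]],
])

```text
t: 6.55
position: [542.7, -30.8, 111.5]
ee_rot: [0.0, 0.288, 0.958, -0.0]
ft_force: [0.1, 0.6, 0.7]
grip_width: 34.2
gripper_force: 0.1
```

Emit:
move_arm([
  [[0.2, 0, 0.1, 0, 0, 0, 0], [0.2, 0, 0.2, 0, 0, 0, 0], [0.2, 0, 0.2, 0, 0, 0, 0], [0.2, 0, 0.2, 0, 0, 0, 0]],
])

```text
t: 6.88
position: [543.7, -29.3, 111.3]
ee_rot: [-0.0, 0.288, 0.957, -0.0]
ft_force: [-0.5, -0.9, 0.9]
grip_width: 34.3
gripper_force: 0.4
```

Emit:
move_arm([
  [[0.2, 0, 0.1, 0, 0, 0, 0], [0.2, 0, 0.2, 0, 0, 0, 0], [0.2, 0, 0.2, 0, 0, 0, 0], [0.2, 0, 0.2, 0, 0, 0, 0]],
])

```text
t: 7.22
position: [544.8, -27.4, 111.3]
ee_rot: [-0.0, 0.288, 0.958, 0.0]
ft_force: [0.9, -0.9, -0.3]
grip_width: 34.4
gripper_force: 0.3
```

Emit:
move_arm([
  [[0.2, 0, 0.1, 0, 0, 0, 0], [0.2, 0, 0.1, 0, 0, 0, 0], [0.2, 0, 0.1, 0, 0, 0, 0]],
])

```text
t: 7.47
position: [545.4, -26.6, 111.3]
ee_rot: [0.0, 0.288, 0.958, 0.0]
ft_force: [0.3, -0.3, 0.2]
grip_width: 34.2
gripper_force: 0.3
```

Emit:
move_arm([
  [[0.2, 0, 0.1, 0, 0, 0, 0], [0.2, 0, 0.1, 0, 0, 0, 0], [0.2, 0, 0.1, 0, 0, 0, 0]],
])

```text
t: 7.72
position: [546.0, -25.8, 111.3]
ee_rot: [0.0, 0.288, 0.958, 0.0]
ft_force: [0.5, 0.3, -0.4]
grip_width: 34.1
gripper_force: 0.3
```

The pads feel only 0.3 N over about 5 mm of travel, so M looks loose. I'll check that it is really leaning.

```bash
python3 - <<'E'
import cv2,numpy as np
from cell import get_obs, eyes
s=eyes.read_camera('side')['image'][:,:,::-1];t=cv2.imread('pics/side0.png')
f=lambda im,x,y:cv2.resize(im[y:y+80,x:x+80],(400,400),interpolation=cv2.INTER_CUBIC)
cv2.imwrite('pics/d2.png',np.hstack([f(s,310,175),f(t,310,175)]))
E
```

```text
(no output)
```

View pics/d2.png

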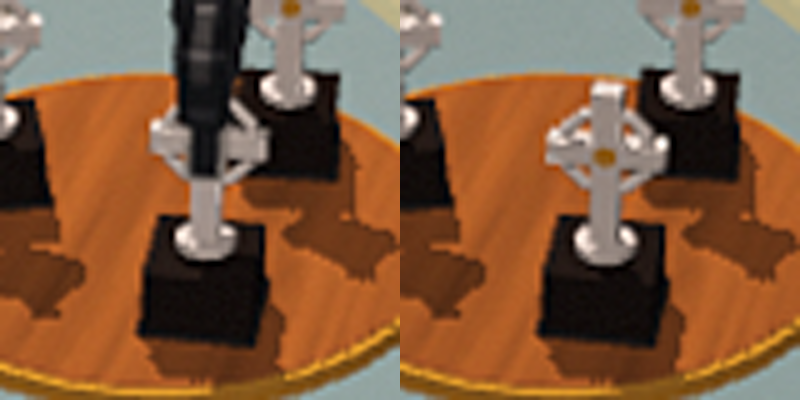

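M is loose: its arms have shifted up about 15 crop px while the stand hasn't moved. I'll let it settle back, then grip and lift.

Emit:
move_arm([
  [[0.2, 0, -0.3, 0, 0, 0, 0], [0.2, 0, -0.6, 0, 0, 0, 0], [0.2, 0, -0.9, 0, 0, 0, 0], [0.2, 0.1, -1.2, 0, 0, 0, 0], [0.2, 0.1, -1.4, 0, 0, 0, 0], [0.2, 0.1, -1.4, 0, 0, 0, 0], [0.2, 0.1, -1.4, 0, 0, 0, 0], [0.2, 0.1, -1.4, 0, 0, 0, 0], [0.2, 0.1, -1.4, 0, 0, 0, 0], [0.4, 0.1, -1.4, 0, 0, 0, 0], [0.5, 0.1, -1.4, 0, 0, 0, 0], [0.6, 0.1, -1.4, 0, 0, 0, 0], [0.65, 0.1, -1.4, 0, 0, 0, 0], [1, 0.1, -1.4, 0, 0, 0, 0], [1, 0.1, -1.4, 0, 0, 0, 0], [1, 0.1, -1.4, 0, 0, 0, 0], [1, 0.1, -1.4, 0, 0, 0, 0], [1, 0.1, -1.4, 0, 0, 0, 0]],
])

```text
t: 9.27
position: [537.3, -37.1, 111.3]
ee_rot: [-0.0, 0.288, 0.957, -0.0]
ft_force: [-0.3, -1.1, -1.4]
grip_width: 13.1
gripper_force: 58.3
```

Emit:
move_arm([
  [[1, 0, 0, -0.3, 0, 0, 0], [1, 0, 0, -0.6, 0, 0, 0], [1, 0, 0, -1, 0, 0, 0], [1, 0, 0, -1.5, 0, 0, 0], [1, 0, 0, -2, 0, 0, 0], [1, 0, 0, -2.5, 0, 0, 0], [1, 0, 0, -3, 0, 0, 0], [1, 0, 0, -4, 0, 0, 0], [1, 0, 0, -5, 0, 0, 0], [1, 0, 0, -6, 0, 0, 0], [1, 0, 0, -7, 0, 0, 0], [1, 0, 0, -7, 0, 0, 0], [1, 0, 0, -7, 0, 0, 0]],
])

```text
t: 10.35
position: [537.9, -37.0, 182.3]
ee_rot: [0.001, 0.288, 0.958, 0.0]
ft_force: [-0.4, -0.2, -2.4]
grip_width: 13.1
gripper_force: 58.4
```

```bash
python3 - <<'E'
from h import *
from cell import get_obs
o=get_obs(); print(o['position'],o['ft_force'],o['grip_width'],go(o,(517.5,-225.5,150),56.5))
E
```

```text
[537.92068313 -36.98981571 182.25857267] [-0.43501084 -0.18791331 -2.40021321] 13.082129305311486 (array([ -8.71, -16.85,   3.21]), array([ 0.1,  0.1, -0. ]))
```

The wrist reads about 2 N, which is the cross's weight, so it is free of the stand. Moving it over the block.

Emit:
move_arm([
  [[1, -1, -2, 0, 0, 0, 0], [1, -2.5, -4.5, 0, 0, 0, 0], [1, -4, -7.5, 0.5, 0, 0, 0], [1, -5.5, -10.5, 1, 0, 0, 0], [1, -7, -13.5, 2, 0, 0, 0], [1, -8, -15.5, 2.5, 0, 0, 0], [1, -8.7, -16.8, 3.2, 0, 0, 0], [1, -8.7, -16.8, 3.2, 0, 0, 0], [1, -8.7, -16.8, 3.2, 0, 0, 0], [1, -8.7, -16.8, 3.2, 0, 0, 0]],
])

```text
t: 11.18
position: [517.3, -223.8, 149.0]
ee_rot: [-0.0, 0.288, 0.958, 0.0]
ft_force: [-0.2, 0.3, -1.8]
grip_width: 13.4
gripper_force: 58.6
```

```bash
python3 - <<'E'
from h import *
from cell import get_obs,eyes
import cv2
o=get_obs(); print(o['position'],o['ft_force'],go(o,(517.5,-225.5,150),56.5))
P=np.load('P.npy',allow_pickle=True).item()
# expected tenon foot / flange centre in side view
f=o['position'][2]-111.3+65
for z in (f,f-22):
    M=np.linalg.inv(P['side'])@np.array([*o['position'][:2],z,1]); print(M[:2]/M[2]*474.4+[317.8,201.2])
s=eyes.read_camera('side')['image'][:,:,::-1];t=eyes.read_camera('top')['image'][:,:,::-1]
f=lambda im,x,y:cv2.resize(im[y:y+100,x:x+70],(420,600),interpolation=cv2.INTER_CUBIC)
g=lambda im,x,y:cv2.resize(im[y:y+100,x:x+60],(360,600),interpolation=cv2.INTER_CUBIC)
cv2.imwrite('pics/d3.png',np.hstack([f(s,345,205),g(t,370,140)]))
E
```

```text
[ 517.29847029 -223.79691105  148.98212179] [-0.23777828  0.30480571 -1.78503414] (array([-0.11, -0.13, -0.1 ]), array([ 0. , -0.1,  0. ]))
[380.20206191 253.19097422]
[379.7263206  260.65347971]
```

View pics/d3.png

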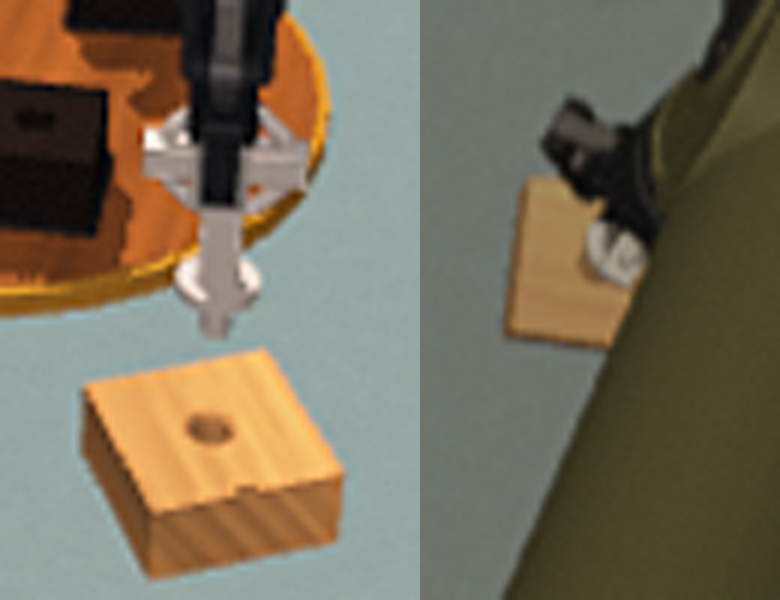

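The cross hangs upright, with its flange at (217,282) and tenon foot at (216,332) in the side crop. The hole is at (210,430). I'll compare their world positions.

```bash
python3 - <<'E'
from h import *
from cell import get_obs
P=np.load('P.npy',allow_pickle=True).item(); o=get_obs(); f=o['position'][2]-46.3
g=lambda x,y:(345+(x+.5)/6-.5,205+(y+.5)/6-.5)
h=onz(P,'side',g(210,430),36)
for p,z in(((217,282),f+3),((216,331),f-22)):
    q=onz(P,'side',g(*p),z);print(q.round(1),'hole',h.round(1)); d=h-q;d[2]=0
    print(go(o,o['position']+d,56.5)[0])
E
```

```text
[ 519.2 -222.8  106.1] hole [ 517.3 -227.5   36. ]
[-0.1  -0.49 -0.  ]
[ 520.6 -222.2   81.1] hole [ 517.3 -227.5   36. ]
[-0.02 -0.62 -0.  ]
```

Emit:
move_arm([
  [[1, -0.1, -0.3, 0.5, 0, 0, 0], [1, -0.1, -0.3, 1.5, 0, 0, 0], [1, -0.1, -0.3, 2.5, 0, 0, 0], [1, -0.1, -0.3, 3.5, 0, 0, 0], [1, -0.1, -0.3, 4, 0, 0, 0], [1, -0.1, -0.3, 4.3, 0, 0, 0], [1, -0.1, -0.3, 4.3, 0, 0, 0], [1, -0.1, -0.3, 4.3, 0, 0, 0]],
])

```text
t: 11.95
position: [516.3, -228.3, 106.2]
ee_rot: [-0.0, 0.289, 0.957, -0.0]
ft_force: [-0.4, 0.2, -1.9]
grip_width: 13.3
gripper_force: 58.6
```

Emit:
move_arm([
  [[1, 0, 0, 0.2, 0, 0, 0], [1, 0, 0, 0.4, 0, 0, 0], [1, 0, 0, 0.6, 0, 0, 0], [1, 0, 0, 0.6, 0, 0, 0]],
])

```text
t: 12.28
position: [516.1, -228.0, 100.0]
ee_rot: [-0.0, 0.288, 0.957, 0.0]
ft_force: [-0.6, -0.1, -1.8]
grip_width: 13.6
gripper_force: 58.6
```

The tenon foot is inside the mouth with no contact force. Continuing down.

Emit:
move_arm([
  [[1, 0, 0, 0.2, 0, 0, 0], [1, 0, 0, 0.4, 0, 0, 0], [1, 0, 0, 0.6, 0, 0, 0], [1, 0, 0, 0.8, 0, 0, 0], [1, 0, 0, 0.8, 0, 0, 0]],
])

```text
t: 12.7
position: [515.9, -228.0, 91.8]
ee_rot: [-0.0, 0.288, 0.958, 0.0]
ft_force: [-0.3, 0.1, -2.5]
grip_width: 13.4
gripper_force: 58.6
```

Emit:
move_arm([
  [[1, 0, 0, 0.2, 0, 0, 0], [1, 0, 0, 0.4, 0, 0, 0], [1, 0, 0, 0.6, 0, 0, 0], [1, 0, 0, 0.7, 0, 0, 0], [1, 0, 0, 0.7, 0, 0, 0]],
])

```text
t: 13.12
position: [516.0, -228.0, 85.0]
ee_rot: [-0.0, 0.288, 0.958, 0.0]
ft_force: [-0.1, -0.2, -2.6]
grip_width: 13.1
gripper_force: 58.6
```

Emit:
move_arm([
  [[1, 0, 0, 0.05, 0, 0, 0], [1, 0, 0, 0.1, 0, 0, 0], [1, 0, 0, 0.15, 0, 0, 0], [1, 0, 0, 0.15, 0, 0, 0]],
])

```text
t: 13.45
position: [516.3, -228.2, 83.8]
ee_rot: [0.0, 0.288, 0.957, 0.0]
ft_force: [-0.2, 0.7, -1.6]
grip_width: 13.0
gripper_force: 58.6
```

Emit:
move_arm([
  [[1, 0, 0, 0.05, 0, 0, 0], [1, 0, 0, 0.1, 0, 0, 0], [1, 0, 0, 0.1, 0, 0, 0]],
])

```text
t: 13.7
position: [516.2, -228.1, 82.7]
ee_rot: [-0.0, 0.288, 0.957, 0.0]
ft_force: [0.5, -0.1, -2.2]
grip_width: 13.5
gripper_force: 58.6
```

Emit:
move_arm([
  [[1, 0, 0, 0.05, 0, 0, 0], [1, 0, 0, 0.1, 0, 0, 0], [1, 0, 0, 0.1, 0, 0, 0]],
])

```text
t: 13.95
position: [516.4, -228.2, 82.3]
ee_rot: [0.0, 0.288, 0.957, 0.0]
ft_force: [-1.6, 0.6, 3.4]
grip_width: 13.3
gripper_force: 59.4
```

The wrist force went from -2 to +3.4 N at the expected height, so the flange is seated. Releasing and rising clear.

Emit:
move_arm([
  [[0.6, 0, 0, 0, 0, 0, 0], [0.5, 0, 0, 0, 0, 0, 0], [0.4, 0, 0, 0, 0, 0, 0], [0.2, 0, 0, 0, 0, 0, 0], [0.2, 0, 0, 0, 0, 0, 0], [0.2, 0, 0, 0, 0, 0, 0], [0.2, 0, 0, -2, 0, 0, 0], [0.2, 0, 0, -4, 0, 0, 0], [0.2, 0, 0, -7, 0, 0, 0], [0.2, 0, 0, -10, 0, 0, 0], [0.2, 0, 0, -13, 0, 0, 0], [0.2, 0, 0, -15, 0, 0, 0], [0.2, 0, 0, -16, 0, 0, 0], [0.2, 0, 0, -16, 0, 0, 0], [0.2, 0, 0, -16, 0, 0, 0]],
])

```text
t: 15.2
position: [516.1, -228.0, 241.1]
ee_rot: [-0.0, 0.288, 0.958, 0.0]
ft_force: [-0.5, 0.2, -0.4]
grip_width: 34.5
gripper_force: 0.0
```

```bash
python3 - <<'E'
from cell import get_obs,eyes
import cv2
o=get_obs(); print(o['position'],o['ft_force'])
s=eyes.read_camera('side')['image'][:,:,::-1]
cv2.imwrite('pics/d4.png',cv2.resize(s[150:320,270:450],None,fx=3.5,fy=3.5,interpolation=cv2.INTER_CUBIC))
E
```

```text
[ 516.06202879 -227.99805174  241.13788848] [-0.52158398  0.23726946 -0.3781135 ]
```

View pics/d4.png

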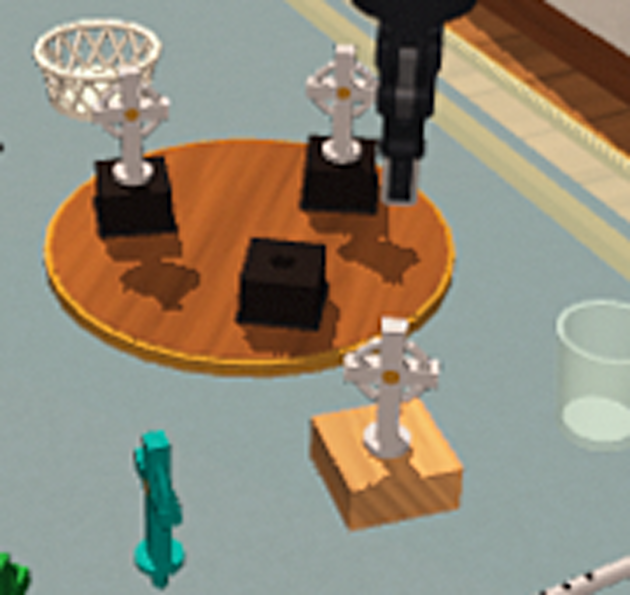

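The cross stands upright with its flange flat on the block (385,440), and the other two crosses and their stands are undisturbed. Handing in.

```bash
python3 -c "
from cell import workorder
print(workorder.finish_job())"
```

```text
the job is handed in; nothing more can be done
None
```

The loose cross was the one on the block side of the turntable; it now stands upright in the mending block with its flange down on the top. Of the other two I rocked only the near-left one, which was fast, and left the far one alone once the loose one was found.

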